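# Refit the washed grease filter in the induction hob

### The job

Press the release pad on the hob's front ledge so that the empty filter tray pops out, lay the washed grease filter flat in the tray with its grip upwards, and push the tray home until it clicks and stays shut. Press and push gently by feel, set the filter down rather than dropping or forcing it, and leave the pan, the soap bottle and the jar where they stand.

Things in the scene. Friction and masses are not known exactly. Their poses are not given: they have to be found in the camera images.
- hob: counter-top induction hob, steel with a black glass top, 360 mm deep (its x), 330 wide (its y), 95 high, fixed. Origin: the middle of its front face (the side towards the robot), down on the bench; +x points into the hob, to its back, z up. Along the front runs a control ledge 62 mm deep, 75 mm above the bench, with a round dial (42 mm across, 14 high) at y -105 and a flat display at y +105
- release (a joint): travel of the release pad: 0 = up (rest, sprung), 0.0043 m = pressed straight down to its firm stop. It frees the tray only near the end of its travel, at 3.5 to 4 mm, with 4 to 5 N. When the tray is pushed in, the pad dips by itself and springs back up as the tray clicks
- release_top (a point): centre of the top of the release: a grey oblong pad, 26 mm (hob x) by 46 mm (hob y), in the middle of the control ledge, 30 mm behind the hob's front face; its top is 9 mm over the ledge, 84 mm over the bench when up. Axes as the hob's
- tray (a joint): how far the tray is out: 0 m latched home, 0.078 m popped out. It slides along the hob's x, out towards -x. A spring pushes it out, 5 N at home, 2 N when out (rub 0.6 N). Pushed in, it meets the latch at 0.012 m; the push needed climbs to 9 N near 0.008 m, then it clicks at 0; firm stop at -0.0008 m. Let go before the click it comes out again. Its front panel has no handle: push its face
- tray_front (a point): centre of the outer face of the tray's front panel, 43 mm above the bench. The panel is 150 mm wide (y), 50 mm high (18 to 68 mm above the bench), 12 mm thick; latched home its face stands 16 mm proud of the hob's front face
- tray_seat (a point): centre of the floor of the tray's recess, 28 mm above the bench; axes as the hob's. The recess takes the filter flat: 65 mm (x) by 115 mm (y) inside, walls 10 mm high, lips flared outwards to 14 mm. It lies 48.5 mm behind the panel's outer face, wholly in front of the hob when the tray is out. The bay it slides into is open to 64 mm above the bench
- filter_mid (a point): middle of the washed grease filter, a loose steel baffle plate 60 mm (its x) by 110 (its y) by 10 thick, about 0.2 kg, with an upright black grip at its centre: 32 mm long (x), 10 thick (y), from 10 to 32 mm above the plate's underside. The point is on the centre line 16 mm above the underside; z is up, grip side. Same after half a turn. It lies on the drainer
- drainer: white draining board 150 mm (x) by 170 mm (y), 12 mm high, fixed; origin at the centre of its underside
- gn_pan: open stainless steel food pan, 176 mm (x) by 108 mm (y), 65 mm high, empty, loose; origin at the centre of its underside; leave it alone
- soap_bottle: white pump bottle of hand soap, 68 mm across, 163 mm high, loose; origin at the centre of its underside; leave it alone
- jar: closed glass jar, 72 mm across, 110 mm high, loose; origin at the centre of its underside; leave it alone
Things that resemble listed ones, but are neither listed nor needed, are in the scene too. Leave any purple look-alike of the part that bears filter_mid alone.

How it is judged (in metres and radians):
On the way, in this order (a step that is already met when the one before it is completed fails the run):
1. the release has been pressed and the tray has popped out (more than 70 mm) (value of joint tray above 0.07 m), for 0.2 s.
2. the filter lies flat in the recess of the open tray, grip up, and is let go (value of joint tray above 0.06 m and horizontal distance between filter_mid and tray_seat below 0.006 m and z of filter_mid in the frame of tray_seat between 0.0135 and 0.0185 m and angle between filter_mid's own z axis and vertical below 0.06 rad and contact force between the fingers and filter below 0.1 N), for 0.2 s.
At the end, for the whole second after the job is handed in: The tray is latched home by itself (within 1.5 mm of its latched place), the release pad has sprung back up (within 1 mm), and the filter lies at rest, flat in the tray's recess with its grip up (within 6 mm of its centre, 2.5 mm of its height and 0.06 rad) (value of joint tray between -0.0015 and 0.0015 m and value of joint release below 0.001 m and horizontal distance between filter_mid and tray_seat below 0.006 m and z of filter_mid in the frame of tray_seat between 0.0135 and 0.0185 m and angle between filter_mid's own z axis and vertical below 0.06 rad and linear speed of filter below 0.02 m/s); the robot touches nothing.
It fails at once if the release pad is pressed with more than 20 N (contact force between any of the fingers, the arm and release above 20 N).
It fails at once if the robot pushes the tray with more than 25 N (contact force between any of the fingers, the arm and tray above 25 N).
It fails at once if the filter is dropped or forced into the tray (more than 35 N between them) (contact force between filter and tray above 35 N).
It fails at once if the pan, the soap bottle or the jar is moved by more than 15 mm (distance of any of gn_pan, soap_bottle, jar from where it was at the start of the episode above 0.015 m).
It also fails if it takes over 72 s, if anything falls off the work surface, if the arm or the gripper's body presses on something with over 40 N, if the wrist force passes 120 N, or if a joint passes its speed limit or range.

### The arm

A 6-joint arm with a two-finger parallel gripper is mounted at the origin on the work surface. World frame = base frame: x ahead of the robot, y to its left, z up, the work surface at z = 0. Lengths are in mm, angles in rad, forces in N, time in s.
With the tool pointing down it reaches from about 275 to 1000 mm from the base axis. Payload 8.4 kg.
Tool frame: the origin (TCP) lies between the finger pads; the fingertips stand 8 mm ahead of it and the grasp point (between the pads) lies 11 mm behind it (tcp_to_tips is the distance from the TCP to the fingertips, in mm); z points along the fingers, y is the line along which they close (so a half turn about z gives the same grasp; the last joint's range is limited). The gripper opens to 85 mm and grips with 20 to 120 N. Pads are 22 mm wide; open, the fingers measure 114 mm over their backs; the gripper's body (76 mm by 85 mm) begins 54 mm behind the grasp point. The pads swing forward as they close: fully open they stand 13 mm farther back than shut.
Start: joints at [-1.172, 0.353, 1.633, -0, 1.155, -0.002], TCP at [243.846, -575.471, 239.281] pointing down, gripper open.
Joint ranges: [-2.63, 2.63], [-0.92, 2.1], [0.06, 2.66], [-1.3, 4.44], [0, 2.69], [-3.02, 3.02]. Speed limits (rad/s): [2.22, 2.22, 2.79, 3.14, 3.14, 3.14].

### API

Orientations are given as [roll, pitch, yaw] about the fixed x, y, z axes, in that order (R = Rz(yaw) Ry(pitch) Rx(roll)).
In Python, from rig import * gives the robot as it stands.
- The arm moves only by the tool step_arm, never from a script. Its argument "motion" is a list of rows, each an object with "claw": the finger opening in mm, from 0 to 85.4; "delta_pos": the shift along the tool's x, y, z in mm, a list of three; "turn": the turn about the tool's z in rad. In form: [{"claw": claw, "delta_pos": [dx, dy, dz], "turn": turn}, ...]. A call has 1 to 8 rows; each row shifts and turns the commanded pose from where the row before left it, along the tool's axes as they then stand; what a row does not reach is not made up. A row lasts 1/12 s, in which the tool goes at most 41.7 mm and 7.16 degrees, less where a joint would pass 70% of its speed; a pose out of reach is approached as far as the arm can. A call is refused whole if a number of a shift passes 41.7 or a number of a turn 0.125, either way. A call with a gripper value outside its range is refused whole. The fingers move at their own pace and stop on an object; "force" is the grip in N (left out, the last holds). Time passes only in rows, so rows that do not move let the fingers close. It gives the time, the measured TCP pose, the force, the opening and the grip force at its end, in the units of the state.
- sense(): the state, without advancing time (a new reading comes with each control period).
- grab_frame(name): name is "scene" or "side" or "wrist"; returns a dict with "img" (384x512x3 uint8, red, green, blue), "vertical_fov" (degrees; the focal length in pixels is half the picture's height over the tangent of half this angle, whatever the lens; pixels are square), "cx", "cy" (the principal point, pixels), "R" (3x3) and "t" (3): a world point X has camera coordinates R X + t. Camera axes: x right, y down, z forward; pixel columns grow to the right and rows downward; lengths in mm; the calibration is good to about 2 mm. A picture is of the moment at which its call begins. There is no depth.
- sign_off(): hands the job in; it is judged then, once.
The state is a dict: "clock": time; "qpos": joint angles; "qvel": joint speeds; "joint_efforts": joint torques, N m; "eef_pos": TCP position; "tcp_rot": TCP orientation; "contact_force": force on the tool from outside, world axes, zero at the start; "wrist_torque": the same for the moment, N m; "opening": opening from 0.0 (shut) to 1.0 (fully open); "grasp_force": force on a finger pad.
Only numpy, scipy, OpenCV 4.12 (cv2) and the standard library are available. Lean on these libraries where they do the work, as an engineer would, in place of code of your own. Each camera call takes 0.05 s, during which the arm holds its last target. There are 200 camera calls.

## Working session

There is one attempt and no reset: what is moved stays moved. The work goes in short steps, Python scripts to look and compute and a tool call to move; the robot and the scene stay as the last step left them, time stands still between calls to the robot, and variables do not carry over. Pictures are saved under pics/ and viewed, at most 12 in all, crops included, and the job is handed in when it is done.

Besides the shell and the picture viewer there is one more tool, called after "Request:" as a command line: name --argument value ..., lists and objects as JSON in quotes. step_arm: Moves the arm, as the interface text tells. Its arguments: {"type":"object","properties":{"motion":{"type":"array","items":{"type":"object","properties":{"claw":{"type":"number"},"delta_pos":{"type":"array","items":{"type":"number"}},"turn":{"type":"number"}}}},"force":{"type":"number"}},"required":["motion"]}

```bash
mkdir -p pics
cat > h.py <<'E'
from rig import *
import numpy as np, cv2
def grab(n,f=None):
    g=grab_frame(n)
    if f: cv2.imwrite('pics/'+f,g['img'][:,:,::-1])
    return g
def cam(g):
    f=192/np.tan(np.radians(g['vertical_fov'])/2)
    return f,np.array(g['R']),np.array(g['t'])
def ray(g,u,v,z):
    f,R,t=cam(g); d=R.T@np.array([(u-g['cx'])/f,(v-g['cy'])/f,1]); c=-R.T@t
    return c+d*(z-c[2])/d[2]
def proj(g,X):
    f,R,t=cam(g); p=R@np.array(X,float)+t
    return f*p[0]/p[2]+g['cx'],f*p[1]/p[2]+g['cy']
E
python3 - <<'E'
from h import *
import pickle
G={n:grab(n) for n in('scene','side')}
pickle.dump(G,open('g.pkl','wb'))
for n in G: print(n,G[n]['vertical_fov'],G[n]['cx'],G[n]['cy'],-np.array(G[n]['R']).T@np.array(G[n]['t'])); cv2.imwrite(f'pics/{n}0.png',cv2.resize(G[n]['img'][:,:,::-1],(800,600),interpolation=cv2.INTER_CUBIC))
s=sense();print(s)
E
```

```text
scene 46.190244127929105 261.77042879618455 195.22483698984172 [ 956.21361516 -391.30501423 1102.70117241]
side 50.90773642862307 261.1984550038318 198.74734634306853 [-150.07846585  765.81543631  725.98918483]
{'clock': 0.1, 'qpos': array([-1.17238278e+00,  3.53574838e-01,  1.63406557e+00, -6.21990610e-06,
        1.15517902e+00, -2.45788942e-03]), 'qvel': array([-5.80330089e-04, -1.50540749e-03, -2.77558082e-03,  5.92479154e-07,
        6.38350802e-04,  1.58866951e-03]), 'joint_efforts': array([-7.83305059e-04, -6.06358910e+01, -3.42818105e+01, -8.45603950e-05,
        3.91529786e-03, -1.64836098e-05]), 'eef_pos': array([ 243.69247715, -575.0844116 ,  238.63678391]), 'tcp_rot': array([-3.14036587e+00,  2.67201333e-06,  4.00873948e-01]), 'contact_force': array([0.44575886, 0.65584897, 0.31145132]), 'wrist_torque': array([ 0.02656804,  0.00165461, -0.01032048]), 'grasp_force': 0.0, 'opening': 1.00146076447929}
```

View pics/scene0.png

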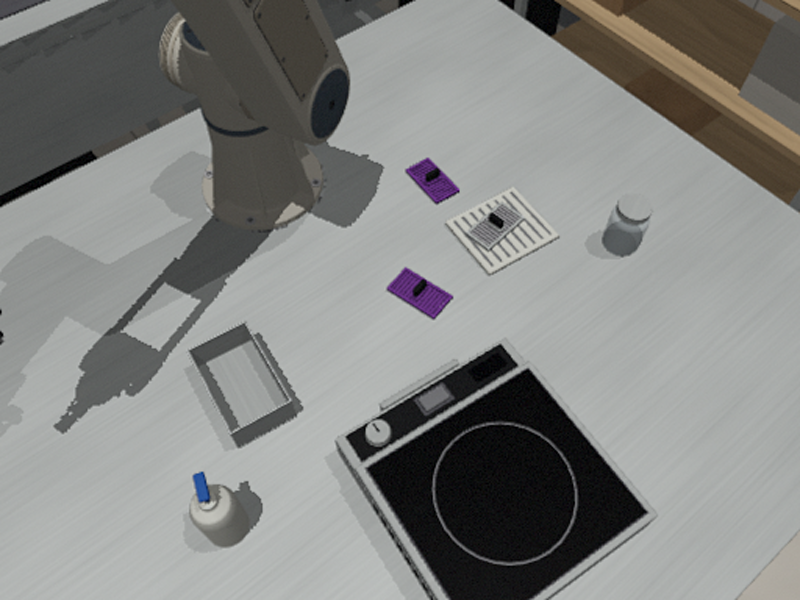

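View pics/side0.png

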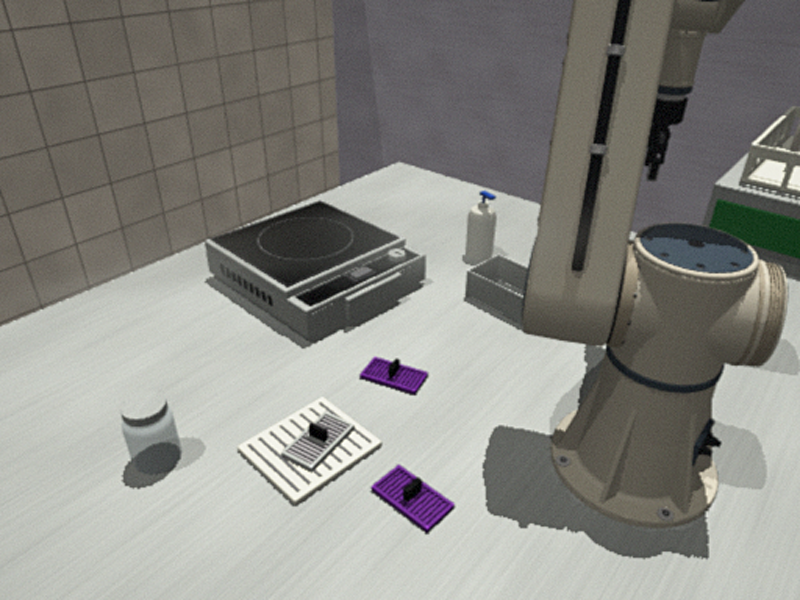

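The scene view shows three candidates for the filter, in 800-px scene coordinates. The steel one lies on the white drainer at (497,222). Purple look-alikes are at (432,180) and (420,292). I choose the steel one on the drainer, and the side view agrees with it at (318,437). The release pad is at (435,399), and the tray front edge runs from (382,405) to (458,363).

Run:
```python
from h import *
import pickle
G=pickle.load(open('g.pkl','rb'))
S=G['scene'];k=1.5625
def r(u,v,z,g=S):
    return ray(g,u/k,v/k,z).round(1)
for n,u,v,z in [('ledge y-',338,440,75),('ledge y+',507,341,75),('back y+',655,514,95),('pad',435,399,84),('grip',497,220,44),('jar top',634,207,110),('pan',245,385,30),('soap',218,515,60),('dr',462-15,226,12),('dr',514,189,12),('dr',558,236,12),('dr',492,272,12)]: print(n,r(u,v,z))
for n,u,v,z in [('grip',318,430,44),('pad',360,272,84)]: print('side',n,r(u,v,z,G['side']))
def crop(g,x,y,w,h):
    x,y,w,h=[int(a/k) for a in(x,y,w,h)]; print(x,y,w,h)
    return cv2.resize(g['img'][y:y+h,x:x+w,::-1],(400,300),interpolation=cv2.INTER_CUBIC)
m=np.vstack([np.hstack([crop(S,440,180,130,98),crop(S,330,335,200,150)]),np.hstack([crop(G['side'],235,390,150,113),crop(G['side'],280,230,160,120)])])
cv2.imwrite('pics/crop.png',m)
```

```text
ledge y- [ 581.6 -224.2   75. ]
ledge y+ [618.   97.4  75. ]
back y+ [963.   58.5  95. ]
pad [625.9 -66.9  84. ]
grip [402.  279.4  44. ]
jar top [571.3 452.7 110. ]
pan [ 388.5 -281.    30. ]
soap [ 559.3 -427.3   60. ]
dr [334.6 213.   12. ]
dr [347.8 381.5  12. ]
dr [489.1 365.2  12. ]
dr [471.1 207.3  12. ]
side grip [385.8 291.8  44. ]
side pad [614.9 -58.2  84. ]
281 115 83 62
211 214 128 96
150 249 96 72
179 147 102 76
```

View pics/crop.png

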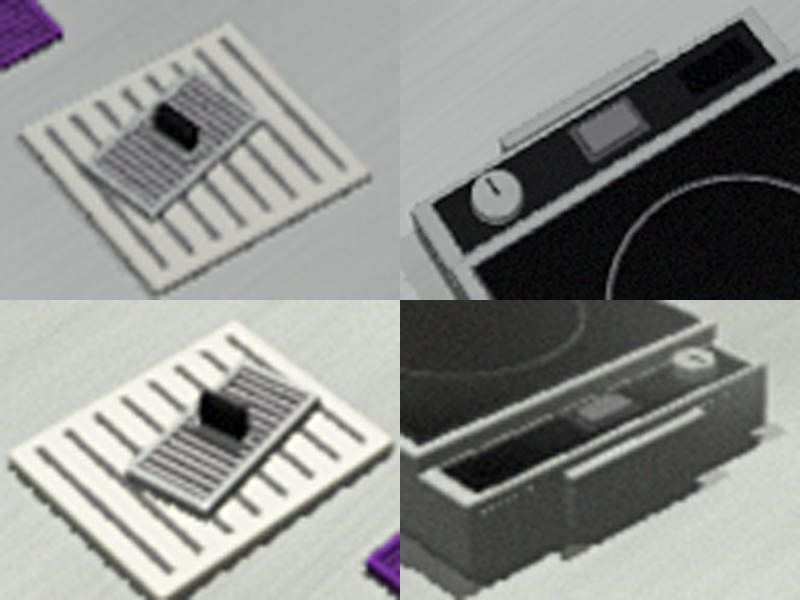

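The crops confirm the choice. The steel filter lies on the drainer with its black grip up, at crop (178,125) in scene and (225,415) in side, and it is turned relative to the drainer. The pad is at (610,128) in the scene crop and (606,405) in the side crop. The two cameras disagree by about 15 mm, so I'll triangulate and check sizes.

```bash
cat > m.py <<'E'
from h import *
import pickle
G=pickle.load(open('g.pkl','rb'))
C={1:('scene',281,115,400/83,300/62),2:('scene',211,214,3.125,3.125),3:('side',150,249,400/96,300/72),4:('side',179,147,400/102,300/76)}
def px(c,x,y):
    n,ox,oy,sx,sy=C[c]; return n,ox+(x+.5)/sx-.5,oy+(y+.5)/sy-.5
def P(c,x,y,z):
    n,u,v=px(c,x,y); return ray(G[n],u,v,z)
def tri(a,b):
    A=[];B=[]
    for q in(a,b):
        n,u,v=px(*q); f,R,t=cam(G[n]); g=G[n]
        for row,val in((0,(u-g['cx'])/f),(1,(v-g['cy'])/f)):
            A.append(R[row]-val*R[2]); B.append(val*t[2]-t[row])
    X=np.linalg.lstsq(np.array(A),np.array(B),rcond=None)[0]
    e=[np.hypot(*(np.array(proj(G[px(*q)[0]],X))-px(*q)[1:])).round(1) for q in(a,b)]
    return X.round(1),e
E
python3 - <<'E'
from m import *
for n,a,b,z in [('dr near -y?',(1,160,285),(3,395,142),12),('dr',(1,18,132),(3,168,295),12),('dr',(1,230,22),(3,10,158),12),('dr',(1,372,178),(3,237,20),12),
 ('fil',(1,92,158),(3,210,212),22),('fil',(1,195,72),(3,128,178),22),('fil',(1,268,122),(3,245,65),22),('fil',(1,155,218),(3,320,100),22),
 ('hob y-',(2,12,207),(4,365,65),75),('hob y+',(2,352,10),(4,72,205),75),
 ('pad',(2,172,130),(4,205,120),84),('pad',(2,220,97),(4,178,108),84),('pad',(2,248,128),(4,208,90),84),('pad',(2,198,158),(4,235,102),84),
 ('panel y-',(2,102,142),(4,305,108),68),('panel y+',(2,258,55),(4,168,172),68)]:
    print(n,P(*a,z)[:2].round(1),P(*b,z)[:2].round(1),'tri',*tri(a,b))
E
```

```text
dr near -y? [467.6 206.3] [315.5 224.3] tri [398.7 208.2 -52.7] [np.float64(16.7), np.float64(19.7)]
dr [323.  215.8] [335.3 386.3] tri [329.8 305.6 -52.5] [np.float64(21.3), np.float64(28.3)]
dr [341.  385.2] [478.6 375.6] tri [396.2 381.4  66.7] [np.float64(13.9), np.float64(18.7)]
dr [491.3 365.8] [463.6 206.4] tri [471.4 283.   67.5] [np.float64(21.7), np.float64(25.7)]
fil [373.8 233. ] [352.9 337.4] tri [366.7 285.9 -29.6] [np.float64(9.8), np.float64(12.5)]
fil [363.3 331.2] [406.6 348.9] tri [382.1 341.6  31.4] [np.float64(7.0), np.float64(9.2)]
fil [422.6 339.3] [421.8 240.6] tri [418.2 289.1  60.8] [np.float64(11.4), np.float64(14.1)]
fil [433.2 232.3] [365.9 233.9] tri [403.3 230.3  -3.2] [np.float64(8.0), np.float64(9.5)]
hob y- [ 575.4 -225.1] [ 569.2 -216.6] tri [ 574.  -224.    70.4] [np.float64(0.2), np.float64(0.1)]
hob y+ [613.1  97.8] [603.2 100.7] tri [610.   97.9  70.9] [np.float64(1.0), np.float64(0.8)]
pad [606. -91.] [601.2 -45.3] tri [610.8 -76.5  67.8] [np.float64(5.7), np.float64(4.4)]
pad [607.9 -43. ] [630.8 -45.4] tri [615.9 -40.6  92. ] [np.float64(3.0), np.float64(2.3)]
pad [642.4 -43.3] [632.2 -83.5] tri [632.8 -58.6  93.9] [np.float64(7.1), np.float64(5.4)]
pad [637.1 -90.3] [602.  -82.9] tri [625.1 -93.3  70.4] [np.float64(4.2), np.float64(3.2)]
panel y- [ 573.5 -136.2] [ 569.5 -134.4] tri [ 572.1 -136.3   66.1] [np.float64(0.3), np.float64(0.3)]
panel y+ [593.   11.6] [588.1  12.8] tri [591.3  11.4  66. ] [np.float64(0.5), np.float64(0.4)]
```

The sizes agree, and my corner matching was mixed up between the views. Averaging both cameras gives the pad at about (620,-65), hob yaw about -0.12, and the filter at about (393,286), yaw about +0.12. I'll move above the pad and refine with the wrist camera.

Request:
step_arm --motion '[{"claw":0,"delta_pos":[0,0,0],"turn":0.104},{"claw":0,"delta_pos":[0,0,0],"turn":0.104},{"claw":0,"delta_pos":[0,0,0],"turn":0.104},{"claw":0,"delta_pos":[0,0,0],"turn":0.104},{"claw":0,"delta_pos":[0,0,0],"turn":0.104}]'

```text
clock: 0.52
eef_pos: [243.7, -575.2, 238.9]
tcp_rot: [-3.141, 0.0, -0.124]
contact_force: [-0.6, -0.6, 1.1]
opening: 0.297
grasp_force: 0.0
```

Request:
step_arm --motion '[{"claw":0,"delta_pos":[19.6,-34.4,0],"turn":0},{"claw":0,"delta_pos":[19.6,-34.4,0],"turn":0},{"claw":0,"delta_pos":[19.6,-34.4,0],"turn":0},{"claw":0,"delta_pos":[19.6,-34.4,0],"turn":0},{"claw":0,"delta_pos":[19.6,-34.4,0],"turn":0},{"claw":0,"delta_pos":[19.6,-34.4,0],"turn":0},{"claw":0,"delta_pos":[19.6,-34.4,0],"turn":0},{"claw":0,"delta_pos":[19.6,-34.4,0],"turn":0}]'

```text
clock: 1.18
eef_pos: [432.9, -319.1, 239.1]
tcp_rot: [-3.141, 0.0, -0.119]
contact_force: [0.8, -1.2, 0.3]
opening: -0.003
grasp_force: 0.0
```

Request:
step_arm --motion '[{"claw":0,"delta_pos":[19.6,-34.4,0],"turn":0},{"claw":0,"delta_pos":[19.6,-34.4,0],"turn":0},{"claw":0,"delta_pos":[19.6,-34.4,0],"turn":0},{"claw":0,"delta_pos":[19.6,-34.4,0],"turn":0},{"claw":0,"delta_pos":[19.6,-34.4,0],"turn":0},{"claw":0,"delta_pos":[19.6,-34.4,0],"turn":0},{"claw":0,"delta_pos":[0,0,0],"turn":0},{"claw":0,"delta_pos":[0,0,0],"turn":0}]'

```text
clock: 1.85
eef_pos: [574.2, -128.1, 238.7]
tcp_rot: [-3.142, 0.001, -0.116]
contact_force: [-0.7, -0.1, 0.6]
opening: -0.001
grasp_force: 0.0
```

Run:
```python
from h import *
import pickle
g=grab('wrist'); pickle.dump(g,open('w1.pkl','wb')); cv2.imwrite('pics/w1.png',cv2.resize(g['img'][:,:,::-1],(800,600),interpolation=cv2.INTER_CUBIC))
s=sense();print(s['clock'],s['eef_pos'],s['tcp_rot'],s['contact_force'],g['vertical_fov'],-g['R'].T@g['t'])
```

```text
1.9 [ 573.38971096 -129.29117861  238.72021291] [ 3.14138212e+00  1.25982022e-03 -1.17273839e-01] [-0.29915068 -0.32680289 -0.17999782] 61.98390969560815 [ 646.45016062 -136.27480384  372.57924804]
```

View pics/w1.png

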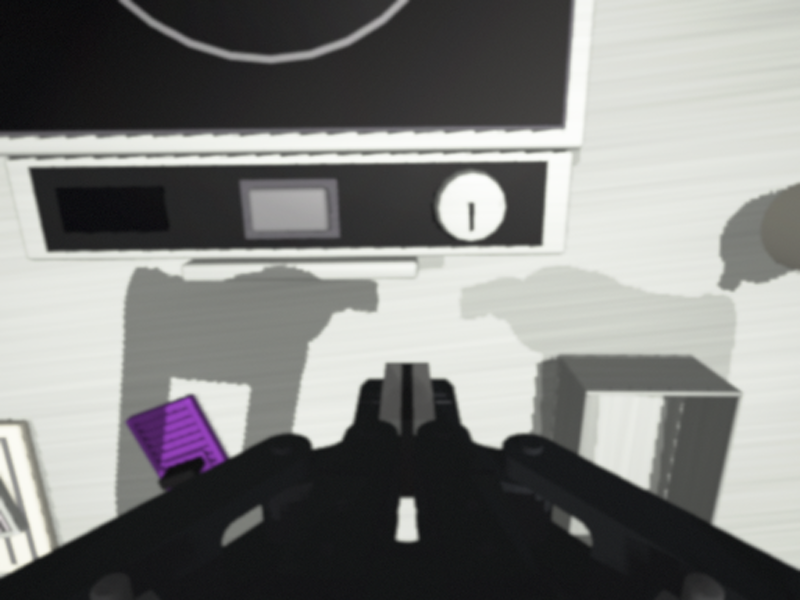

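The wrist view shows the pad at (288,210), the panel's top outer edge from (183,279) to (417,276), and the hob's front corners at (30,258) and (567,252).

Run:
```python
from h import *
import pickle
g=pickle.load(open('w1.pkl','rb'));k=1.5625
for n,u,v,z in [('pad',288,210,84),('padl',248,210,84),('padr',327,210,84),('pan+',183,279,68),('pan-',417,276,68),('h+',30,258,75),('h-',567,252,75),('tip',407,365,231)]: print(n,ray(g,u/k,v/k,z).round(1))
print(g['R'].round(3))
```

```text
pad [621.2 -65.1  84. ]
padl [623.9 -42.3  84. ]
padr [618.6 -87.2  84. ]
pan+ [585.   12.4  68. ]
pan- [ 569.9 -134.1   68. ]
h+ [610.1  98.1  75. ]
h- [ 576.  -225.9   75. ]
tip [ 583.2 -129.1  231. ]
[[-0.116 -0.993  0.   ]
 [-0.952  0.111  0.284]
 [-0.282  0.033 -0.959]]
```

Request:
step_arm --motion '[{"claw":0,"delta_pos":[20,-34.5,0],"turn":0},{"claw":0,"delta_pos":[20,-34.5,0],"turn":0},{"claw":0,"delta_pos":[0,0,40],"turn":0},{"claw":0,"delta_pos":[0,0,40],"turn":0},{"claw":0,"delta_pos":[0,0,35],"turn":0},{"claw":0,"delta_pos":[0,0,15],"turn":0},{"claw":0,"delta_pos":[0,0,0],"turn":0},{"claw":0,"delta_pos":[0,0,0],"turn":0}]'

```text
clock: 2.57
eef_pos: [620.5, -67.4, 108.8]
tcp_rot: [3.141, 0.002, -0.121]
contact_force: [-0.4, 0.5, 0.5]
opening: 0.002
grasp_force: 0.0
```

Request:
step_arm --motion '[{"claw":0,"delta_pos":[0,0,5],"turn":0},{"claw":0,"delta_pos":[0,0,0],"turn":0},{"claw":0,"delta_pos":[0,0,0],"turn":0}]'

```text
clock: 2.82
eef_pos: [622.2, -66.6, 105.6]
tcp_rot: [-3.142, -0.002, -0.12]
contact_force: [0.1, 0.1, -0.1]
opening: 0.005
grasp_force: 0.0
```

Request:
step_arm --motion '[{"claw":0,"delta_pos":[0,0,6],"turn":0},{"claw":0,"delta_pos":[0,0,4],"turn":0},{"claw":0,"delta_pos":[0,0,1],"turn":0},{"claw":0,"delta_pos":[0,0,0],"turn":0},{"claw":0,"delta_pos":[0,0,0],"turn":0}]'

```text
clock: 3.23
eef_pos: [621.4, -66.1, 93.2]
tcp_rot: [3.142, 0.0, -0.119]
contact_force: [-0.8, -1.1, 0.7]
opening: 0.003
grasp_force: 0.0
```

Request:
step_arm --motion '[{"claw":0,"delta_pos":[0,0,1],"turn":0},{"claw":0,"delta_pos":[0,0,1],"turn":0},{"claw":0,"delta_pos":[0,0,1],"turn":0},{"claw":0,"delta_pos":[0,0,0],"turn":0}]'

```text
clock: 3.57
eef_pos: [621.7, -66.2, 90.5]
tcp_rot: [-3.142, -0.0, -0.119]
contact_force: [-1.2, -0.2, 4.8]
opening: 0.001
grasp_force: 2.0
```

Request:
step_arm --motion '[{"claw":0,"delta_pos":[0,0,0.8],"turn":0},{"claw":0,"delta_pos":[0,0,0],"turn":0}]'

```text
clock: 3.73
eef_pos: [621.7, -66.2, 89.7]
tcp_rot: [-3.142, -0.0, -0.119]
contact_force: [-0.8, -0.1, 3.6]
opening: 0.001
grasp_force: 2.3
```

Request:
step_arm --motion '[{"claw":0,"delta_pos":[0,0,0.8],"turn":0},{"claw":0,"delta_pos":[0,0,0],"turn":0}]'

```text
clock: 3.9
eef_pos: [621.7, -66.2, 88.8]
tcp_rot: [-3.142, -0.001, -0.119]
contact_force: [-0.1, 0.9, -0.8]
opening: 0.001
grasp_force: 0.0
```

Request:
step_arm --motion '[{"claw":0,"delta_pos":[0,0,0.5],"turn":0},{"claw":0,"delta_pos":[0,0,0],"turn":0},{"claw":0,"delta_pos":[0,0,0],"turn":0}]'

```text
clock: 4.15
eef_pos: [621.7, -66.2, 88.2]
tcp_rot: [3.142, -0.0, -0.119]
contact_force: [1.0, 0.6, 2.7]
opening: -0.002
grasp_force: 1.6
```

Run:
```python
from h import *
import pickle
g=grab('side'); w=grab('wrist'); pickle.dump((g,w),open('w2.pkl','wb'))
a=cv2.resize(g['img'][140:240,120:280,::-1],(480,300),interpolation=cv2.INTER_CUBIC)
b=cv2.resize(w['img'][:,:,::-1],(400,300))
c=np.zeros((600,480,3),np.uint8); c[:300]=a; c[300:,:400]=b
cv2.imwrite('pics/c2.png',c); s=sense(); print(s['contact_force'],s['eef_pos'])
```

```text
[0.57824525 0.44942823 2.50593199] [621.6621863 -66.2019166  88.2638889]
```

View pics/c2.png

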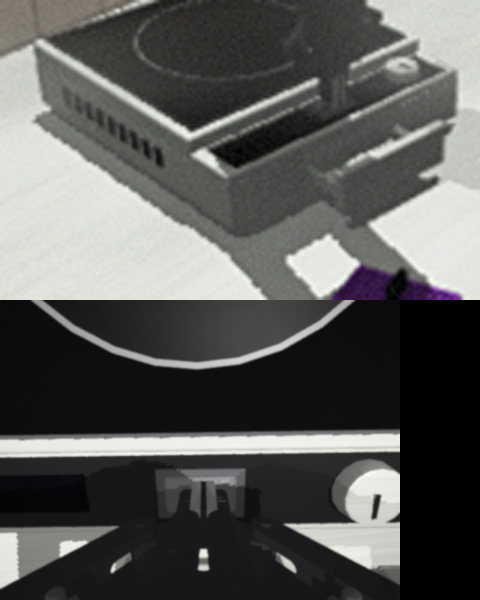

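The side crop shows the tray popped out, with its panel clear of the hob at (385,165). I'll lift, step back for a look at the open tray, then go to the filter.

Request:
step_arm --motion '[{"claw":0,"delta_pos":[0,0,-38],"turn":0},{"claw":0,"delta_pos":[0,0,-38],"turn":0},{"claw":0,"delta_pos":[0,0,-38],"turn":0},{"claw":85,"delta_pos":[0,0,-38],"turn":0},{"claw":85,"delta_pos":[-40,1.5,0],"turn":0},{"claw":85,"delta_pos":[-40,1.5,0],"turn":0},{"claw":85,"delta_pos":[-40,1.5,0],"turn":0},{"claw":85,"delta_pos":[-10,0,0],"turn":0}]'

```text
clock: 4.92
eef_pos: [485.7, -54.6, 239.2]
tcp_rot: [3.141, 0.005, -0.119]
contact_force: [0.3, 0.3, -0.0]
opening: 0.706
grasp_force: 0.0
```

Request:
step_arm --motion '[{"claw":85,"delta_pos":[0,0,0],"turn":0},{"claw":85,"delta_pos":[0,0,0],"turn":0},{"claw":85,"delta_pos":[0,0,0],"turn":0}]'

```text
clock: 5.17
eef_pos: [493.2, -55.3, 240.4]
tcp_rot: [-3.142, -0.001, -0.119]
contact_force: [0.8, -0.4, -0.7]
opening: 0.996
grasp_force: 0.0
```

Run:
```python
from h import *
import pickle
g=grab('wrist'); pickle.dump(g,open('w3.pkl','wb')); cv2.imwrite('pics/w3.png',cv2.resize(g['img'][:,:,::-1],(800,600),interpolation=cv2.INTER_CUBIC))
s=sense();print(s['clock'],s['eef_pos'],s['tcp_rot'])
```

```text
5.2167 [493.28060181 -55.3014679  240.26178098] [-3.14157072e+00 -8.45718357e-04 -1.19160136e-01]
```

View pics/w3.png

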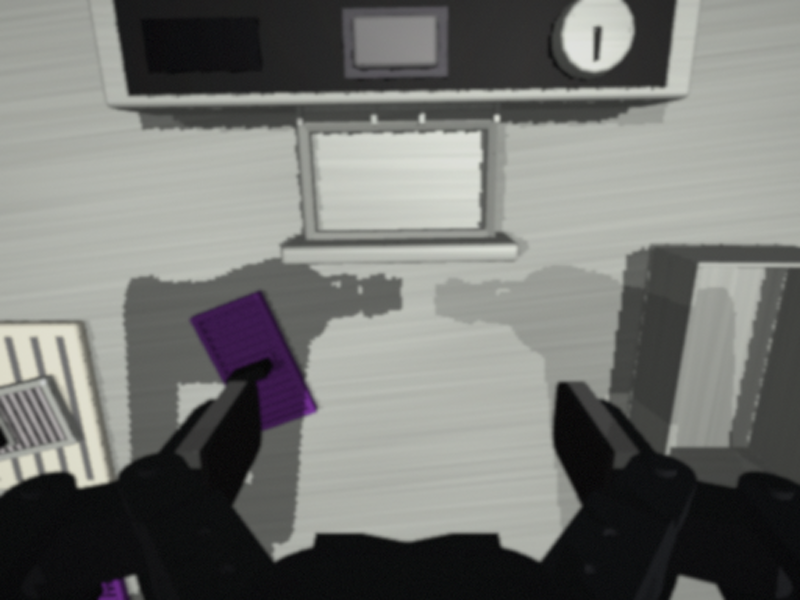

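The wrist view shows the open tray. The recess floor spans (313,133) to (487,235), centred near (400,182). The panel's outer top edge runs from (282,262) to (517,258), the hob's front corners are at (108,106) and (688,96), and the pad is at (395,42).

Run:
```python
from h import *
import pickle
g=pickle.load(open('w3.pkl','rb'));k=1.5625
for n,u,v,z in [('floor',313,133,28),('floor',482,130,28),('floor',489,231,28),('floor',318,235,28),('rim',299,122,42),('rim',500,120,42),('pan+',282,247,68),('pan-',517,243,68),('pan+o',282,262,68),('pan-o',517,258,68),('h+',108,106,75),('h-',688,96,75),('pad',395,42,84)]: print(n,ray(g,u/k,v/k,z).round(1))
a=-.11; ex=np.array([np.cos(a),np.sin(a)])
o=np.array([621.3,-65.5])-30*ex
print('seat est',o-45.5*ex, 'panel top face mid',o-94*ex)
```

```text
floor [583.4  -4.   28. ]
floor [ 572.  -114.7   28. ]
floor [ 504.9 -114.4   28. ]
floor [516.3   4.2  28. ]
rim [590.2   1.2  42. ]
rim [ 576.3 -124.3   42. ]
pan+ [517.2  19.8  68. ]
pan- [ 502.3 -125.2   68. ]
pan+o [507.9  21.6  68. ]
pan-o [ 492.9 -124.7   68. ]
h+ [608.9  99.8  75. ]
h- [ 575.3 -223.4   75. ]
pad [620.3 -64.3  84. ]
seat est [546.2563146  -57.21173829] panel top face mid [498.04944385 -51.8874907 ]
```

Request:
step_arm --motion '[{"claw":85,"delta_pos":[0,0,0],"turn":-0.12},{"claw":85,"delta_pos":[0,0,0],"turn":-0.12},{"claw":85,"delta_pos":[-12,-39.6,0],"turn":0},{"claw":85,"delta_pos":[-12,-39.6,0],"turn":0},{"claw":85,"delta_pos":[-12,-39.6,0],"turn":0},{"claw":85,"delta_pos":[-12,-39.6,0],"turn":0},{"claw":85,"delta_pos":[-12,-39.6,0],"turn":0},{"claw":85,"delta_pos":[-12,-39.6,0],"turn":0}]'

```text
clock: 5.88
eef_pos: [391.8, 174.0, 240.2]
tcp_rot: [-3.141, -0.0, 0.12]
contact_force: [0.5, -0.7, 0.1]
opening: 0.993
grasp_force: 0.0
```

Request:
step_arm --motion '[{"claw":85,"delta_pos":[-12,-39.6,0],"turn":0},{"claw":85,"delta_pos":[-12,-39.6,0],"turn":0},{"claw":85,"delta_pos":[-12,-39.6,0],"turn":0},{"claw":85,"delta_pos":[0,0,0],"turn":0},{"claw":85,"delta_pos":[0,0,0],"turn":0},{"claw":85,"delta_pos":[0,0,0],"turn":0}]'

```text
clock: 6.38
eef_pos: [342.1, 285.9, 239.8]
tcp_rot: [3.141, 0.0, 0.122]
contact_force: [-0.2, -0.1, 0.9]
opening: 0.994
grasp_force: 0.0
```

Run:
```python
from h import *
import pickle
g=grab('wrist'); pickle.dump(g,open('w4.pkl','wb')); cv2.imwrite('pics/w4.png',cv2.resize(g['img'][:,:,::-1],(800,600),interpolation=cv2.INTER_CUBIC))
s=sense();print(s['clock'],s['eef_pos'],s['tcp_rot'])
```

```text
6.4333 [342.35727925 285.23415941 239.8765381 ] [3.14084462e+00 4.10778380e-04 1.20612627e-01]
```

View pics/w4.png

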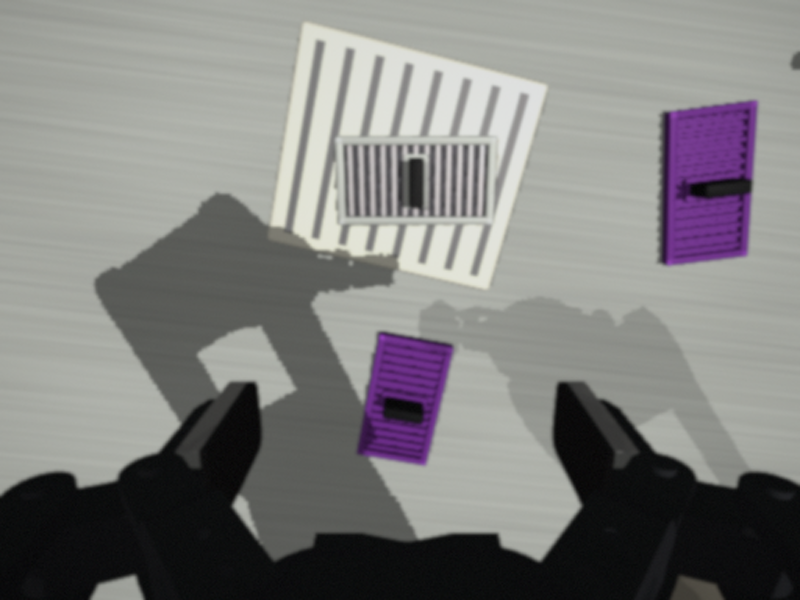

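The filter is nearly square to the tool: its plate corners are at (337,138), (497,138), (493,222) and (341,222), and its grip is around (412,183). One purple look-alike at (407,398) is at the edge of the path, well below it.

Run:
```python
from h import *
import pickle
g=pickle.load(open('w4.pkl','rb'));k=1.5625
c=[ray(g,u/k,v/k,22)[:2] for u,v in[(337,138),(497,138),(494,222),(340,222)]]
print(np.round(c,1),np.mean(c,0))
for n,u,v,z in [('griptop',415,157,44),('gripbot',416,208,44),('purple',403,410,32)]: print(n,ray(g,u/k,v/k,z).round(1))
for a,b in((0,1),(3,2),):
    d=c[a]-c[b]; print(np.linalg.norm(d),np.arctan2(-d[0],d[1]))
m=np.mean(c,0); s=sense(); d=m-s['eef_pos'][:2]; y=s['tcp_rot'][2]
print(d@[np.cos(y),np.sin(y)], d@[np.sin(y),-np.cos(y)])
```

```text
[[416.  341.8]
 [429.  235.2]
 [373.3 227.6]
 [360.1 335.1]] [394.59720322 284.90760371]
griptop [410.4 288.7  44. ]
gripbot [378.6 284.   44. ]
purple [224.4 274.   32. ]
107.37533904603785 0.12188070248247698
108.27336395704658 0.12172967208069879
51.82111538650159 6.609712200556612
```

Request:
step_arm --motion '[{"claw":40,"delta_pos":[26,3,0],"turn":0},{"claw":40,"delta_pos":[26,3,0],"turn":0},{"claw":40,"delta_pos":[0,0,40],"turn":0},{"claw":40,"delta_pos":[0,0,40],"turn":0},{"claw":40,"delta_pos":[0,0,40],"turn":0},{"claw":40,"delta_pos":[0,0,40],"turn":0},{"claw":40,"delta_pos":[0,0,0],"turn":0},{"claw":40,"delta_pos":[0,0,0],"turn":0}]'

```text
clock: 7.1
eef_pos: [393.6, 283.8, 79.0]
tcp_rot: [3.139, 0.004, 0.118]
contact_force: [0.5, 0.5, 0.4]
opening: 0.469
grasp_force: 0.0
```

Run:
```python
from h import *
import pickle
g=grab('wrist'); pickle.dump(g,open('w5.pkl','wb')); cv2.imwrite('pics/w5.png',cv2.resize(g['img'][:,:,::-1],(800,600),interpolation=cv2.INTER_CUBIC))
s=sense();print(s['clock'],s['eef_pos'],s['tcp_rot'],s['opening'])
```

```text
7.15 [394.98672643 285.13939925  80.96245712] [3.14118701e+00 5.85439019e-04 1.18804458e-01] 0.467757109744101
```

View pics/w5.png

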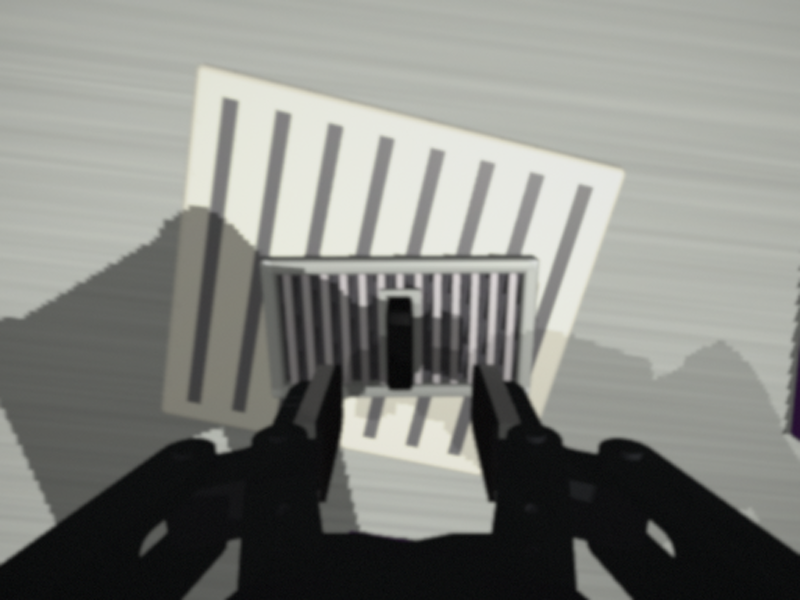

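The grip is between the open fingers, with its top from about (400,322) to (400,387). The plate's far edge runs from (262,258) to (537,258).

Run:
```python
from h import *
import pickle
g=pickle.load(open('w5.pkl','rb'));k=1.5625
s=sense(); y=.119;e=s['eef_pos'][:2]
for n,u,v,z in [('gt',400,322,44),('gb',400,387,44),('c',262,258,22),('c',537,258,22)]:
    d=ray(g,u/k,v/k,z)[:2]-e; print(n,(d@[np.cos(y),np.sin(y)]).round(1), (d@[np.sin(y),-np.cos(y)]).round(1))
```

```text
gt 11.9 -1.1
gb -13.8 -1.3
c 30.5 -54.9
c 30.4 52.1
```

Request:
step_arm --motion '[{"claw":40,"delta_pos":[0,0,30],"turn":0},{"claw":40,"delta_pos":[0,0,14],"turn":0},{"claw":40,"delta_pos":[0,0,0],"turn":0},{"claw":40,"delta_pos":[0,0,0],"turn":0},{"claw":40,"delta_pos":[0,0,0],"turn":0}]'

```text
clock: 7.57
eef_pos: [395.7, 286.8, 38.6]
tcp_rot: [-3.14, -0.003, 0.12]
contact_force: [0.1, -0.1, 0.7]
opening: 0.471
grasp_force: 0.0
```

Request:
step_arm --motion '[{"claw":40,"delta_pos":[0,-1,3.5],"turn":0},{"claw":40,"delta_pos":[0,0,0],"turn":0},{"claw":40,"delta_pos":[0,0,0],"turn":0}]'

```text
clock: 7.82
eef_pos: [394.3, 287.3, 33.4]
tcp_rot: [-3.141, -0.001, 0.121]
contact_force: [0.5, 0.6, -0.5]
opening: 0.468
grasp_force: 0.0
```

Request:
step_arm --force 35 --motion '[{"claw":0,"delta_pos":[0,0,0],"turn":0},{"claw":0,"delta_pos":[0,0,0],"turn":0},{"claw":0,"delta_pos":[0,0,0],"turn":0},{"claw":0,"delta_pos":[0,0,0],"turn":0},{"claw":0,"delta_pos":[0,0,0],"turn":0},{"claw":0,"delta_pos":[0,0,0],"turn":0}]'

```text
clock: 8.32
eef_pos: [394.0, 287.0, 32.9]
tcp_rot: [-3.141, -0.0, 0.121]
contact_force: [-0.7, -0.1, 6.2]
opening: 0.107
grasp_force: 35.1
```

Request:
step_arm --motion '[{"claw":0,"delta_pos":[0,0,-5],"turn":0},{"claw":0,"delta_pos":[0,0,-15],"turn":0},{"claw":0,"delta_pos":[0,0,-30],"turn":0},{"claw":0,"delta_pos":[0,0,-30],"turn":0},{"claw":0,"delta_pos":[0,0,-30],"turn":0},{"claw":0,"delta_pos":[0,0,0],"turn":0.06},{"claw":0,"delta_pos":[0,0,0],"turn":0.1},{"claw":0,"delta_pos":[0,0,0],"turn":0.066}]'

```text
clock: 8.98
eef_pos: [393.8, 286.9, 143.4]
tcp_rot: [-3.141, -0.001, -0.11]
contact_force: [-0.1, 0.8, -3.0]
opening: 0.109
grasp_force: 34.4
```

Request:
step_arm --motion '[{"claw":0,"delta_pos":[9,16,0],"turn":0},{"claw":0,"delta_pos":[18,31,0],"turn":0},{"claw":0,"delta_pos":[20,34,0],"turn":0},{"claw":0,"delta_pos":[20,34,0],"turn":0},{"claw":0,"delta_pos":[20,34,0],"turn":0},{"claw":0,"delta_pos":[20,34,0],"turn":0},{"claw":0,"delta_pos":[20,34,0],"turn":0},{"claw":0,"delta_pos":[20,34,0],"turn":0}]'

```text
clock: 9.65
eef_pos: [513.8, 19.9, 142.6]
tcp_rot: [3.142, 0.001, -0.105]
contact_force: [1.3, -0.4, -3.2]
opening: 0.107
grasp_force: 34.6
```

Request:
step_arm --motion '[{"claw":0,"delta_pos":[18,31,0],"turn":0},{"claw":0,"delta_pos":[14,26,0],"turn":0},{"claw":0,"delta_pos":[8,18,0],"turn":0},{"claw":0,"delta_pos":[0,0,0],"turn":0},{"claw":0,"delta_pos":[0,0,0],"turn":0},{"claw":0,"delta_pos":[0,0,0],"turn":0}]'

```text
clock: 10.15
eef_pos: [544.9, -56.5, 142.3]
tcp_rot: [-3.141, 0.001, -0.106]
contact_force: [-0.8, -0.5, -2.2]
opening: 0.108
grasp_force: 34.7
```

Run:
```python
from h import *
import pickle
g=grab('wrist'); pickle.dump(g,open('w6.pkl','wb')); cv2.imwrite('pics/w6.png',cv2.resize(g['img'][:,:,::-1],(800,600),interpolation=cv2.INTER_CUBIC))
s=sense();print(s['clock'],s['eef_pos'],s['tcp_rot'],s['opening'],s['grasp_force'])
```

```text
10.2 [544.90295821 -56.13339586 142.43233755] [-3.14136456e+00  1.18322847e-03 -1.04789465e-01] 0.1065468206211133 34.67679440975189
```

View pics/w6.png

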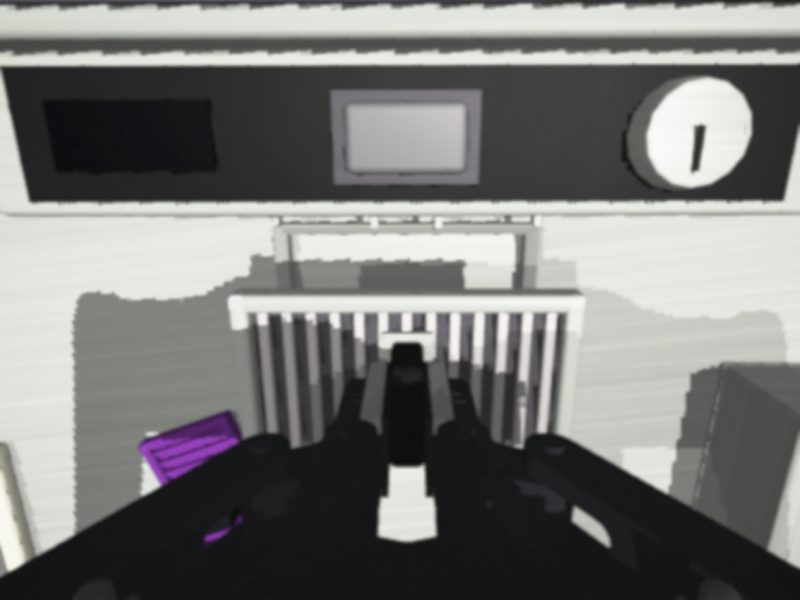

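The held filter has its far edge from (230,297) to (585,295), parallel to the hob front at row 213. The tray's far rim runs from (275,226) to (540,224), and the pad is at (406,137).

Run:
```python
from h import *
import pickle
g=pickle.load(open('w6.pkl','rb'));k=1.5625
s=sense(); y=-.105;e=s['eef_pos'][:2]
for n,u,v,z in [('pl',230,297,131.5),('pl',585,295,131.5),('rim',275,226,42),('rim',540,224,42),('padl',346,137,84),('padr',466,137,84),('pad c',406,137,84),('fl',297,235,28),('fl',515,235,28),('front',400,213,75)]:
    d=ray(g,u/k,v/k,z)[:2]-e; print(n,(d@[np.cos(y),np.sin(y)]).round(1), (d@[np.sin(y),-np.cos(y)]).round(1))
```

```text
pl 30.0 -53.1
pl 30.5 54.1
rim 38.2 -61.5
rim 39.0 62.8
padl 77.0 -21.9
padr 77.0 22.1
pad c 77.0 0.1
fl 31.6 -54.5
fl 31.5 54.4
front 48.2 -2.4
```

Request:
step_arm --motion '[{"claw":0,"delta_pos":[1,0,15],"turn":0},{"claw":0,"delta_pos":[0,0,30],"turn":0},{"claw":0,"delta_pos":[0,0,20],"turn":0},{"claw":0,"delta_pos":[0,0,10],"turn":0},{"claw":0,"delta_pos":[0,0,0],"turn":0},{"claw":0,"delta_pos":[0,0,0],"turn":0},{"claw":0,"delta_pos":[0,0,0],"turn":0}]'

```text
clock: 10.78
eef_pos: [547.5, -56.7, 68.8]
tcp_rot: [-3.142, -0.002, -0.105]
contact_force: [0.2, 0.9, -1.6]
opening: 0.106
grasp_force: 34.6
```

Request:
step_arm --motion '[{"claw":0,"delta_pos":[0,0,2],"turn":0},{"claw":0,"delta_pos":[0,0,2],"turn":0},{"claw":0,"delta_pos":[0,0,2],"turn":0},{"claw":0,"delta_pos":[0,0,1],"turn":0},{"claw":0,"delta_pos":[0,0,0],"turn":0}]'

```text
clock: 11.2
eef_pos: [546.6, -57.0, 60.6]
tcp_rot: [3.142, 0.0, -0.105]
contact_force: [0.0, 0.8, -2.5]
opening: 0.107
grasp_force: 34.6
```

Underside is just below the lips with no contact. I'll continue slowly.

Request:
step_arm --motion '[{"claw":0,"delta_pos":[0,0,1.5],"turn":0},{"claw":0,"delta_pos":[0,0,1.5],"turn":0},{"claw":0,"delta_pos":[0,0,0],"turn":0}]'

```text
clock: 11.45
eef_pos: [546.5, -57.0, 57.4]
tcp_rot: [3.142, 0.0, -0.105]
contact_force: [-0.4, -0.7, -3.0]
opening: 0.11
grasp_force: 34.6
```

Request:
step_arm --motion '[{"claw":0,"delta_pos":[0,0,1.5],"turn":0},{"claw":0,"delta_pos":[0,0,1.5],"turn":0},{"claw":0,"delta_pos":[0,0,0],"turn":0}]'

```text
clock: 11.7
eef_pos: [546.5, -57.0, 54.4]
tcp_rot: [3.142, 0.0, -0.105]
contact_force: [0.3, 0.3, -3.1]
opening: 0.108
grasp_force: 34.6
```

Request:
step_arm --motion '[{"claw":0,"delta_pos":[0,0,1.5],"turn":0},{"claw":0,"delta_pos":[0,0,1],"turn":0},{"claw":0,"delta_pos":[0,0,0],"turn":0}]'

```text
clock: 11.95
eef_pos: [546.5, -57.0, 51.9]
tcp_rot: [3.142, 0.0, -0.105]
contact_force: [-0.7, -0.2, -2.6]
opening: 0.109
grasp_force: 34.6
```

Request:
step_arm --motion '[{"claw":0,"delta_pos":[0,0,1],"turn":0},{"claw":0,"delta_pos":[0,0,1],"turn":0},{"claw":0,"delta_pos":[0,0,0],"turn":0}]'

```text
clock: 12.2
eef_pos: [546.6, -57.0, 50.0]
tcp_rot: [3.142, 0.0, -0.105]
contact_force: [0.5, -0.3, -2.5]
opening: 0.107
grasp_force: 34.6
```

Request:
step_arm --motion '[{"claw":0,"delta_pos":[0,0,0.7],"turn":0},{"claw":0,"delta_pos":[0,0,0],"turn":0},{"claw":0,"delta_pos":[0,0,0],"turn":0}]'

```text
clock: 12.45
eef_pos: [546.7, -57.0, 49.5]
tcp_rot: [-3.142, 0.0, -0.105]
contact_force: [0.5, -0.2, -2.7]
opening: 0.109
grasp_force: 34.6
```

Request:
step_arm --motion '[{"claw":0,"delta_pos":[0,0,0.6],"turn":0},{"claw":0,"delta_pos":[0,0,0],"turn":0},{"claw":0,"delta_pos":[0,0,0],"turn":0}]'

```text
clock: 12.7
eef_pos: [546.8, -57.1, 48.9]
tcp_rot: [3.142, -0.0, -0.105]
contact_force: [-0.3, -0.4, -1.5]
opening: 0.107
grasp_force: 34.8
```

Request:
step_arm --motion '[{"claw":0,"delta_pos":[0,0,0.5],"turn":0},{"claw":0,"delta_pos":[0,0,0],"turn":0},{"claw":0,"delta_pos":[0,0,0],"turn":0}]'

```text
clock: 12.95
eef_pos: [546.9, -57.1, 48.9]
tcp_rot: [-3.142, -0.001, -0.105]
contact_force: [-1.9, 0.1, 6.0]
opening: 0.109
grasp_force: 35.7
```

It has landed at the expected height. I'll release and lift.

Request:
step_arm --motion '[{"claw":20,"delta_pos":[0,0,0],"turn":0},{"claw":30,"delta_pos":[0,0,0],"turn":0},{"claw":30,"delta_pos":[0,0,0],"turn":0},{"claw":30,"delta_pos":[0,0,0],"turn":0},{"claw":30,"delta_pos":[0,0,-20],"turn":0},{"claw":30,"delta_pos":[0,0,-40],"turn":0},{"claw":30,"delta_pos":[0,0,-40],"turn":0},{"claw":30,"delta_pos":[0,0,0],"turn":0}]'

```text
clock: 13.62
eef_pos: [550.7, -57.5, 155.2]
tcp_rot: [3.142, -0.01, -0.105]
contact_force: [1.4, -0.1, 0.2]
opening: 0.351
grasp_force: 0.0
```

Request:
step_arm --motion '[{"claw":0,"delta_pos":[-40,0,0],"turn":0},{"claw":0,"delta_pos":[-30,0,0],"turn":0},{"claw":0,"delta_pos":[-30,0,0],"turn":0},{"claw":0,"delta_pos":[-10,0,0],"turn":0},{"claw":0,"delta_pos":[0,0,0],"turn":0},{"claw":0,"delta_pos":[0,0,0],"turn":0},{"claw":0,"delta_pos":[0,0,0],"turn":0}]'

```text
clock: 14.2
eef_pos: [439.1, -45.7, 148.8]
tcp_rot: [-3.142, -0.002, -0.105]
contact_force: [-0.5, 0.4, -0.3]
opening: -0.002
grasp_force: 0.0
```

Run:
```python
from h import *
import pickle
g=grab('wrist'); pickle.dump(g,open('w7.pkl','wb')); cv2.imwrite('pics/w7.png',cv2.resize(g['img'][:,:,::-1],(800,600),interpolation=cv2.INTER_CUBIC))
s=sense();print(s['clock'],s['eef_pos'],s['tcp_rot'],s['opening'],s['grasp_force'])
```

```text
14.25 [439.02222487 -45.65887286 148.67734609] [-3.14158444e+00 -1.63735990e-03 -1.05224409e-01] 0.0004290989748409707 0.0
```

View pics/w7.png

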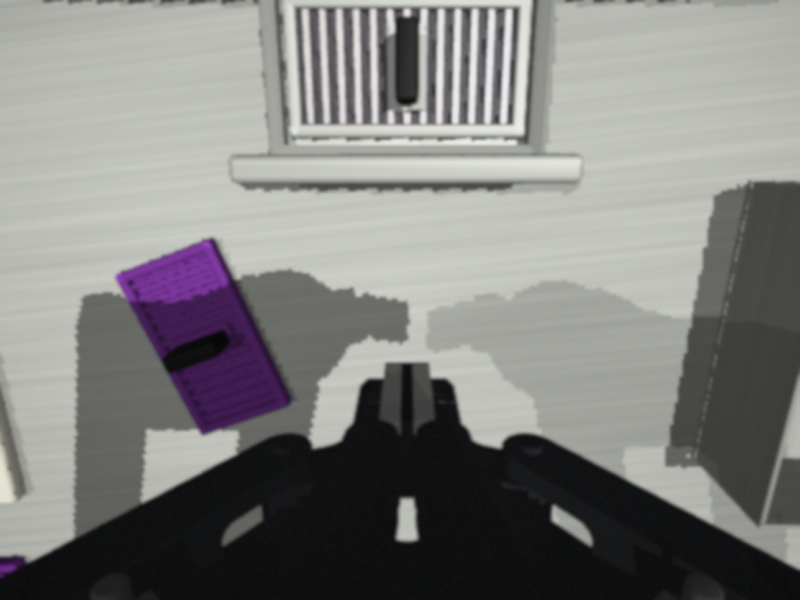

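The filter lies inside the recess, with the plate from (287,3) to (530,135) within the walls and the grip up. Next I'll lower the closed fingers in front of the panel and push.

Request:
step_arm --motion '[{"claw":0,"delta_pos":[0,0,40],"turn":0},{"claw":0,"delta_pos":[0,0,40],"turn":0},{"claw":0,"delta_pos":[0,0,25],"turn":0},{"claw":0,"delta_pos":[0,0,0],"turn":0},{"claw":0,"delta_pos":[25,0,0],"turn":0},{"claw":0,"delta_pos":[10,0,0],"turn":0},{"claw":0,"delta_pos":[0,0,0],"turn":0},{"claw":0,"delta_pos":[0,0,0],"turn":0}]'

```text
clock: 14.92
eef_pos: [473.4, -49.3, 44.4]
tcp_rot: [3.142, -0.002, -0.105]
contact_force: [-0.6, 0.9, -0.6]
opening: 0.001
grasp_force: 0.0
```

Request:
step_arm --motion '[{"claw":0,"delta_pos":[3,0,0],"turn":0},{"claw":0,"delta_pos":[3,0,0],"turn":0},{"claw":0,"delta_pos":[3,0,0],"turn":0},{"claw":0,"delta_pos":[0,0,0],"turn":0}]'

```text
clock: 15.25
eef_pos: [481.7, -50.1, 43.8]
tcp_rot: [3.142, -0.001, -0.105]
contact_force: [0.3, -0.5, 0.0]
opening: 0.003
grasp_force: 0.0
```

Request:
step_arm --motion '[{"claw":0,"delta_pos":[3,0,0],"turn":0},{"claw":0,"delta_pos":[3,0,0],"turn":0},{"claw":0,"delta_pos":[3,0,0],"turn":0},{"claw":0,"delta_pos":[0,0,0],"turn":0}]'

```text
clock: 15.58
eef_pos: [490.2, -51.0, 43.3]
tcp_rot: [-3.142, 0.0, -0.105]
contact_force: [-1.6, 0.7, 2.1]
opening: -0.003
grasp_force: 0.7
```

In contact at about x 489. Pushing steadily.

Request:
step_arm --motion '[{"claw":0,"delta_pos":[2,0,0],"turn":0},{"claw":0,"delta_pos":[3,0,0],"turn":0},{"claw":0,"delta_pos":[3,0,0],"turn":0},{"claw":0,"delta_pos":[3,0,0],"turn":0},{"claw":0,"delta_pos":[3,0,0],"turn":0},{"claw":0,"delta_pos":[3,0,0],"turn":0},{"claw":0,"delta_pos":[3,0,0],"turn":0},{"claw":0,"delta_pos":[3,0,0],"turn":0}]'

```text
clock: 16.25
eef_pos: [512.8, -53.4, 43.2]
tcp_rot: [-3.142, 0.001, -0.105]
contact_force: [-4.1, 1.1, -1.7]
opening: -0.002
grasp_force: 2.0
```

Request:
step_arm --motion '[{"claw":0,"delta_pos":[3,0,0],"turn":0},{"claw":0,"delta_pos":[3,0,0],"turn":0},{"claw":0,"delta_pos":[3,0,0],"turn":0},{"claw":0,"delta_pos":[3,0,0],"turn":0},{"claw":0,"delta_pos":[3,0,0],"turn":0},{"claw":0,"delta_pos":[3,0,0],"turn":0},{"claw":0,"delta_pos":[3,0,0],"turn":0},{"claw":0,"delta_pos":[3,0,0],"turn":0}]'

```text
clock: 16.92
eef_pos: [536.7, -55.9, 43.2]
tcp_rot: [-3.142, 0.001, -0.105]
contact_force: [-4.2, 2.8, -4.0]
opening: -0.002
grasp_force: 2.5
```

Request:
step_arm --motion '[{"claw":0,"delta_pos":[3,0,0],"turn":0},{"claw":0,"delta_pos":[3,0,0],"turn":0},{"claw":0,"delta_pos":[2,0,0],"turn":0},{"claw":0,"delta_pos":[2,0,0],"turn":0},{"claw":0,"delta_pos":[1,0,0],"turn":0},{"claw":0,"delta_pos":[0,0,0],"turn":0}]'

```text
clock: 17.42
eef_pos: [548.0, -57.1, 43.4]
tcp_rot: [-3.142, -0.0, -0.105]
contact_force: [-3.9, 1.9, -2.8]
opening: -0.0
grasp_force: 2.0
```

Request:
step_arm --motion '[{"claw":0,"delta_pos":[1.5,0,0],"turn":0},{"claw":0,"delta_pos":[1.5,0,0],"turn":0},{"claw":0,"delta_pos":[1.5,0,0],"turn":0},{"claw":0,"delta_pos":[1.5,0,0],"turn":0},{"claw":0,"delta_pos":[1.5,0,0],"turn":0},{"claw":0,"delta_pos":[1.5,0,0],"turn":0},{"claw":0,"delta_pos":[0,0,0],"turn":0}]'

```text
clock: 18.0
eef_pos: [555.4, -57.9, 43.4]
tcp_rot: [-3.142, 0.003, -0.105]
contact_force: [-8.9, 2.1, 2.1]
opening: 0.002
grasp_force: 4.7
```

Request:
step_arm --motion '[{"claw":0,"delta_pos":[1,0,0],"turn":0},{"claw":0,"delta_pos":[1,0,0],"turn":0},{"claw":0,"delta_pos":[1,0,0],"turn":0},{"claw":0,"delta_pos":[1,0,0],"turn":0},{"claw":0,"delta_pos":[0,0,0],"turn":0}]'

```text
clock: 18.42
eef_pos: [559.8, -58.4, 43.3]
tcp_rot: [-3.142, 0.002, -0.105]
contact_force: [-7.4, 2.3, -0.6]
opening: -0.001
grasp_force: 3.6
```

Request:
step_arm --motion '[{"claw":0,"delta_pos":[1,0,0],"turn":0},{"claw":0,"delta_pos":[1,0,0],"turn":0},{"claw":0,"delta_pos":[0,0,0],"turn":0}]'

```text
clock: 18.67
eef_pos: [562.0, -58.6, 43.3]
tcp_rot: [-3.142, 0.001, -0.105]
contact_force: [-6.4, 2.2, -0.1]
opening: 0.001
grasp_force: 3.3
```

Past the 9 N hump. Continuing in 1 mm steps until the stop.

Request:
step_arm --motion '[{"claw":0,"delta_pos":[1,0,0],"turn":0},{"claw":0,"delta_pos":[0,0,0],"turn":0}]'

```text
clock: 18.83
eef_pos: [562.9, -58.7, 43.3]
tcp_rot: [-3.142, 0.001, -0.105]
contact_force: [-5.7, 1.5, -0.5]
opening: -0.001
grasp_force: 3.4
```

Request:
step_arm --motion '[{"claw":0,"delta_pos":[1,0,0],"turn":0},{"claw":0,"delta_pos":[0,0,0],"turn":0}]'

```text
clock: 19.0
eef_pos: [563.9, -58.8, 43.3]
tcp_rot: [-3.142, 0.001, -0.105]
contact_force: [-6.7, 1.9, -0.9]
opening: -0.001
grasp_force: 3.3
```

Request:
step_arm --motion '[{"claw":0,"delta_pos":[0.7,0,0],"turn":0},{"claw":0,"delta_pos":[0,0,0],"turn":0}]'

```text
clock: 19.17
eef_pos: [565.0, -58.9, 43.3]
tcp_rot: [-3.142, 0.001, -0.105]
contact_force: [-5.6, 1.3, -1.5]
opening: 0.004
grasp_force: 2.7
```

Request:
step_arm --motion '[{"claw":0,"delta_pos":[0.7,0,0],"turn":0},{"claw":0,"delta_pos":[0,0,0],"turn":0}]'

```text
clock: 19.33
eef_pos: [565.1, -58.9, 43.3]
tcp_rot: [-3.142, 0.002, -0.105]
contact_force: [-7.0, 2.3, 0.2]
opening: 0.001
grasp_force: 3.9
```

Request:
step_arm --motion '[{"claw":0,"delta_pos":[0.7,0,0],"turn":0},{"claw":0,"delta_pos":[0,0,0],"turn":0}]'

```text
clock: 19.5
eef_pos: [565.1, -59.0, 43.3]
tcp_rot: [-3.142, 0.003, -0.105]
contact_force: [-11.4, 3.0, 2.6]
opening: 0.003
grasp_force: 5.2
```

Request:
step_arm --motion '[{"claw":0,"delta_pos":[0.6,0,0],"turn":0},{"claw":0,"delta_pos":[0,0,0],"turn":0}]'

```text
clock: 19.67
eef_pos: [565.1, -58.9, 43.3]
tcp_rot: [-3.142, 0.004, -0.105]
contact_force: [-12.5, 3.5, 4.1]
opening: -0.001
grasp_force: 6.2
```

It is at the firm stop, at 565. I'll back off and check.

Request:
step_arm --motion '[{"claw":0,"delta_pos":[-3,0,0],"turn":0},{"claw":0,"delta_pos":[-5,0,0],"turn":0},{"claw":0,"delta_pos":[-25,0,0],"turn":0},{"claw":0,"delta_pos":[-40,0,0],"turn":0},{"claw":0,"delta_pos":[-20,0,-40],"turn":0},{"claw":0,"delta_pos":[0,0,-40],"turn":0},{"claw":0,"delta_pos":[0,0,-30],"turn":0},{"claw":0,"delta_pos":[0,0,0],"turn":0}]'

```text
clock: 20.33
eef_pos: [481.0, -50.2, 157.2]
tcp_rot: [3.141, -0.013, -0.105]
contact_force: [1.3, -0.7, 0.7]
opening: -0.0
grasp_force: 0.0
```

Request:
step_arm --motion '[{"claw":0,"delta_pos":[0,0,0],"turn":0},{"claw":0,"delta_pos":[0,0,0],"turn":0},{"claw":0,"delta_pos":[0,0,0],"turn":0},{"claw":0,"delta_pos":[0,0,0],"turn":0}]'

```text
clock: 20.67
eef_pos: [475.6, -49.6, 149.6]
tcp_rot: [3.142, 0.002, -0.105]
contact_force: [-0.3, -0.7, -0.1]
opening: 0.002
grasp_force: 0.0
```

Run:
```python
from h import *
import pickle
w=grab('wrist'); g=grab('side'); s=grab('scene')
im=lambda a,w,h:cv2.resize(a[:,:,::-1],(w,h),interpolation=cv2.INTER_CUBIC)
c=np.vstack([np.hstack([im(w['img'],400,300),im(g['img'][140:240,130:263],400,300)]),np.hstack([im(s['img'][200:320,205:365],400,300),im(s['img'],400,300)])])
cv2.imwrite('pics/end.png',c); S=sense(); print(S['clock'],S['eef_pos'],S['contact_force'])
```

```text
20.8167 [475.75306245 -49.54452411 149.79550275] [-0.23651152  0.66504026  0.62070164]
```

View pics/end.png

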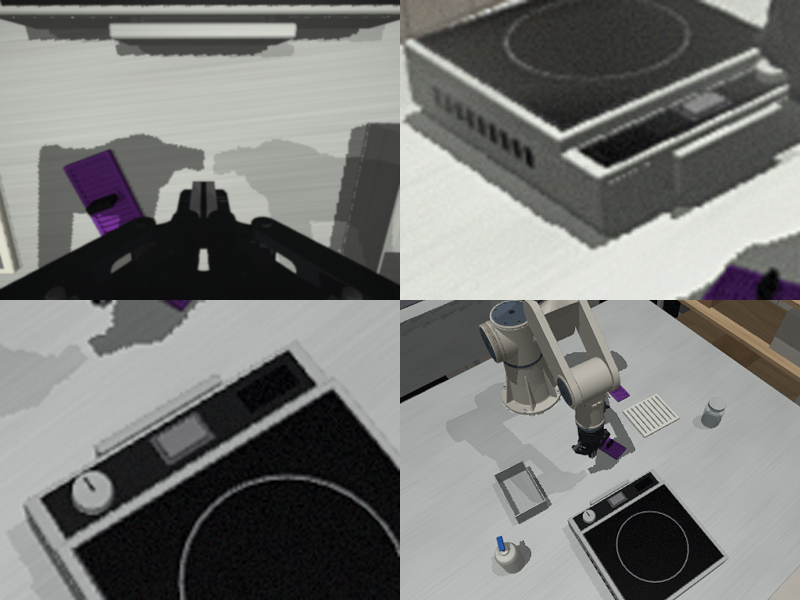

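The tray is shut as at the start, with its panel at wrist (203,31) and scene crop (155,415). The pad is up at (183,437), and the pan, bottle and jar are where they stood. Handing in.

```bash
python3 -c "from rig import *; print(sign_off())"
```

```text
the job is handed in; nothing more can be done
None
```

I pressed the release pad, set the filter flat in the tray with its grip up, and pushed the tray home to its stop, where it stayed shut in the last pictures; handed in at about 21 s, with no verdict returned.

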